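# Fresh ink tank for the label printer

## Robot

A 6-joint arm with a two-finger parallel gripper is mounted at the origin on a cart in front of the work surface, level with it; the furniture and walls round the work are solid. World frame = base frame: x ahead of the robot, y to its left, z up, the work surface at z = 0. Lengths are in m, angles in rad, forces in N, time in s.
With the tool pointing down it reaches from about 0.35 to 0.975 m from the base axis. Payload 4.9 kg.
Tool frame: the origin (TCP) lies at the very end of the fingers, on their centre line; the grasp point (between the pads) lies 19 mm behind it; z points along the fingers, y is the line along which they close (so a half turn about z gives the same grasp; the last joint's range is limited). The gripper opens to 85 mm and grips with 20 to 120 N. Pads are 22 mm wide; open, the fingers measure 114 mm over their backs; the gripper's body (76 mm by 85 mm) begins 54 mm behind the grasp point. The pads swing forward as they close: fully open they stand 13 mm farther back than shut.
Start: joints at [1.139, 0.053, 1.613, -0, 1.476, -0.119], TCP at [0.192, 0.595, 0.231] pointing down, gripper open.
Joint ranges: [-3.01, 3.01], [-1.01, 2.22], [0.06, 2.58], [-1.02, 4.17], [0.09, 2.62], [-3.14, 3.14]. Speed limits (rad/s): [2.57, 2.57, 3.14, 3.14, 3.14, 3.14].

## Interface

Orientations are given as a unit quaternion [w, x, y, z].
In Python, from plant import state, optics, ticket, nets gives the robot as it stands. The module is installed in compiled form; this text tells all that it offers.
- The arm moves only by the shell command python3 -m inch 'ROWS' [OPENING]. ROWS is JSON, a list of rows, each an object of numbers: "dx", "dy", "dz": the shift along the tool's x, y, z as a fraction of full scale; "rx", "ry", "rz": the turn, a rotation vector about the tool's x, y, z as a fraction of full scale. In form: [{"dx": .., "dy": .., "dz": .., "rx": .., "ry": .., "rz": ..}, ...]. A call has 1 to 5 rows; each row is the pose to reach, as a shift and turn from the pose commanded when the call began, along the tool's axes at that moment; what a row does not reach only later rows make up. Full scale, the value 1, is 0.8 m for a shift and 1.5 rad for a turn. A row lasts 1/10 s, in which the tool goes at most 50 mm and 8.59 degrees, less where a joint would pass 70% of its speed; a pose out of reach is approached as far as the arm can. A call with a number of a shift or a turn outside -1 to 1 is refused whole. A call with a gripper value outside its range is refused whole. OPENING is the opening, from -1 (shut) to 1 (fully open), set as the call begins (- or left out, the last holds). The fingers move at their own pace and stop on an object; the grip force is fixed at half the most. Time passes only in rows, so rows that repeat a pose let the fingers close. It gives the time, the measured TCP pose, the force, the opening and the grip force at its end, in the units of the state.
- state(): the state, without advancing time (a new reading comes with each control period).
- optics.grab_frame(name): name is "side" or "top"; returns the picture (480x640x3 uint8, red, green, blue); there is no depth.
- optics.camera_info(name): a dict with "fx", "fy", "cx", "cy" (pixels), "R" (3x3) and "t" (3): a world point X has camera coordinates R X + t. Camera axes: x right, y down, z forward; pixel columns grow to the right and rows downward; lengths in m; the calibration is good to about 2 mm. A picture is of the moment at which its call begins. camera_info takes no time and is no camera call.
- ticket.job_done(): hands the job in; it is judged then, once.
Trained networks look in the newest picture that a camera, given by its name, has taken for a name from the list of things; names that differ only in an ending like _2 or _b are one class to them, and where a whole thing is asked for, a point or a joint stands for the part that bears it (a point fixed in the world has none). Each returns a list of dicts, best first, with "confidence" (0 to 1); they miss things now and then, are a little off and sometimes report something else, mostly with a low value. They report only what shows in the picture. A call takes as long as a camera call. They do not tell look-alikes from the thing itself.
- nets.boxes_of(camera, name): "bbox" ([centre column, centre row, width, height] in pixels, round what is visible of it).
- nets.outline_of(camera, name): "pixels" (480x640 bool, what is visible of it) and "bbox" ([centre column, centre row, width, height] in pixels, round what is visible of it).
The state is a dict: "time": time; "joint_pos": joint angles; "joint_vel": joint speeds; "joint_efforts": joint torques, N m; "tool_pos": TCP position; "tool_rot": TCP orientation; "contact_force": force on the tool from outside, world axes, zero at the start; "ft_torque": the same for the moment, N m; "gripper_width": opening from 0.0 (shut) to 1.0 (fully open); "grasp_force": force on a finger pad.
Only numpy, scipy, OpenCV 4.12 (cv2) and the standard library are available. Lean on these libraries where they do the work, as an engineer would, in place of code of your own. Each camera call takes 0.05 s, during which the arm holds its last target. There are 200 camera calls.

## Task

The slim ink bay of the label printer on the desk is empty. Stand the slim ink tank in it, with the rib on the tank's end towards the printer's front, letting it down gently onto the bay's sprung floor; then swing that bay's clamp over and press its tab down until it snaps under the catch and stays shut, which drives the tank fully home. The parts are thin plastic: push neither the clamp nor the tank with more than 30 N. Leave the wide tank, the drops bottle and the contact lens case where they stand.

Things in the scene. Friction and masses are not known exactly. Their poses are not given: they have to be found in the camera images.
- ink_tank: Slim ink tank: upright grey block 56 (x) x 22 (y) x 50 mm high, some 55 g, blank white label band near the top. Origin: centre of its underside; z up. A key rib 6 mm wide stands 4 mm out of its -x end, from 4 to 34 mm up, so it fits the bay one way round only. Starts standing on the desk; grasp from above across y (22 mm) by its upper 25 mm.
- wide_tank: Spare tank for the printer's other bay: the same, but 36 mm wide (y) and without a rib. Origin: centre of its underside. It and the slim tank may stand in either order. Bystander.
- label_printer: White label printer, fixed, 206 (x) x 170 (y) x 94 mm, on levelling feet that lift it 0 to 12 mm. Origin: centre of its underside. -x: front (label slot, panel); +x: rear (black round roll cover, 92 mm high). Slim bay on the +y side, its catch standing 16 mm above and up to 22 mm ahead of the front wall; on the -y side a shut clamp, 93 mm high, 30 mm from the side of a slim tank in its bay.
- cradle_home (a point): Where the centre of the slim tank's underside lies when home, 35 to 47 mm above the desk; axes the printer's; the tank's -x end goes to -x. Round it a square-edged well 57.6 (x) x 23.6 (y) mm (0.8 mm to spare each side), walls 5 mm thick, tops 27 mm up, keyway 9 mm wide in front. Its sprung floor carries a tank 8 mm above home, pushes back 3.6 N there, 8.4 N at home, stops 2.5 mm lower.
- clamp_tab (a point): On the slim bay's clamp (light grey arm 17 mm wide, 4 mm thick, 107 mm long): middle of the tab's ribbed upper face near its free end, 101 mm from the hinge axis, 5 mm above it when shut. The axis runs along the printer's y, 45 mm behind (+x) and 52 mm above cradle_home; the ears reach 7 mm higher. The face looks up when shut, to +x when open. A leg under it ends 24 mm down in the nose.
- clamp (a joint): Clamp angle, rad: 0 shut and latched, about 2 open, leaning back; stays where left (light friction). It meets a tank standing in the bay at 0.18. Pressed at the tab it takes 2 to 4 N down to 0.07, where the nose meets the catch, then a peak of 10 to 16 N; it gives way at 0.05, latches only at about 0 (push then under 5 N); hard stop at -0.022. Let go unlatched, it springs open past 0.1.
- drops_bottle: Small white eye drops bottle, 25 mm across, 65 mm high. Origin: centre of its underside. Bystander.
- soak_case: Contact lens case with two screw caps, 28 x 62 x 16 mm. Origin: centre of its underside. Bystander.
Things that resemble listed ones, but are neither listed nor needed, are in the scene too. What is shaped like the ink_tank but purple is not meant.

How it is judged:
By the outcome, as a careful person would: the job done as asked, in the order asked, and still so for the second after the job is handed in, with the robot touching nothing.
It also fails if it takes over 72 s, if anything falls off the work surface, if the arm or the gripper's body presses on something with over 40 N, if the wrist force passes 120 N, or if a joint passes its speed limit or range.

## Working session

There is one attempt and no reset: what is moved stays moved. The work goes in short steps, Python scripts to look and compute and a shell command to move; the robot and the scene stay as the last step left them, time stands still between calls to the robot, and variables do not carry over. Pictures are saved under pics/ and viewed, at most 10 in all, crops included, and the job is handed in when it is done.

```bash
mkdir -p pics; cat > h.py <<'E'
import numpy as np, cv2
from plant import state, optics, ticket, nets
def cam(n):
    c=optics.camera_info(n); return c,np.array(c["R"]),np.array(c["t"])
def proj(n,X):
    c,R,t=cam(n); p=np.atleast_2d(X)@R.T+t
    return np.c_[c["fx"]*p[:,0]/p[:,2]+c["cx"],c["fy"]*p[:,1]/p[:,2]+c["cy"]]
def ray(n,u,v):
    c,R,t=cam(n); d=R.T@np.array([(u-c["cx"])/c["fx"],(v-c["cy"])/c["fy"],1]); return -R.T@t,d
def atz(n,u,v,z):
    o,d=ray(n,u,v); return o+d*(z-o[2])/d[2]
def save(n,f,crop=None,s=1):
    im=optics.grab_frame(n)
    if crop: im=im[crop[1]:crop[3],crop[0]:crop[2]]
    if s!=1: im=cv2.resize(im,None,fx=s,fy=s,interpolation=cv2.INTER_CUBIC)
    cv2.imwrite("pics/"+f,im[:,:,::-1])
E
python3 - <<'E'
from h import *
save("top","t1.png");save("side","s1.png")
for n in("top","side"):
    c,R,t=cam(n);print(n,c["fx"],-R.T@t,R.round(3).tolist())
    for k in("ink_tank","label_printer","clamp_tab","wide_tank"):
        for r in nets.boxes_of(n,k)[:4]: print(k,round(r["confidence"],2),np.round(r["bbox"],1))
print(state())
E
```

```text
top 548.4455275443312 [0.46093978 0.14275432 0.94066843] [[-0.026, -1.0, -0.004], [-0.997, 0.026, -0.072], [0.072, 0.002, -0.997]]
ink_tank 0.94 [217.3 318.9  38.3  40. ]
ink_tank 0.61 [293.1 284.3  33.7  23. ]
ink_tank 0.6 [338.5 326.2  37.2  23.4]
label_printer 0.72 [413.1 219.8 107.6 148.7]
clamp_tab 0.72 [397.  174.4  23.3  57.6]
side 613.8245986622151 [ 0.09765924 -0.54759253  0.55349524] [[0.868, -0.497, 0.017], [-0.23, -0.432, -0.872], [0.441, 0.753, -0.489]]
ink_tank 0.93 [223.3 253.3  37.   33. ]
ink_tank 0.69 [285.7 280.2  15.6  46.9]
ink_tank 0.6 [262.1 319.2  25.2  56.9]
ink_tank 0.51 [280.9 237.2  32.8  35.7]
label_printer 0.85 [408.1 302.5 191.5 197.4]
label_printer 0.41 [287.  280.2  17.6  47.2]
clamp_tab 0.76 [436.1 240.2  50.5  67.9]
wide_tank 0.56 [285.6 281.3  18.9  49.8]
{'time': 0.5, 'joint_pos': array([ 1.13899325e+00,  5.27551071e-02,  1.61296489e+00, -2.65149332e-05,
        1.47600284e+00, -1.18979132e-01]), 'joint_vel': array([-0.00154719, -0.00059788, -0.00173122, -0.00042031, -0.00055392,
        0.00044643]), 'joint_efforts': array([-3.66551403e-04, -3.93212879e+01, -3.70026398e+01, -1.89803109e-04,
        1.36363404e-03,  7.05598566e-06]), 'tool_pos': array([0.19231546, 0.59462502, 0.23123057]), 'tool_rot': array([-4.99876338e-06,  1.55773748e-01,  9.87792759e-01, -6.62255424e-05]), 'contact_force': array([-0.69014431, -0.32472873, -0.44312495]), 'ft_torque': array([-0.01156122,  0.04934021, -0.04138847]), 'grasp_force': 0.0, 'gripper_width': 0.99774597069412}
```

View pics/t1.png

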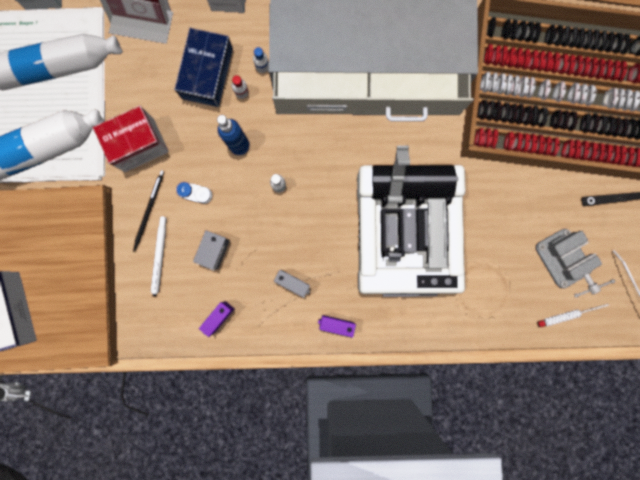

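View pics/s1.png

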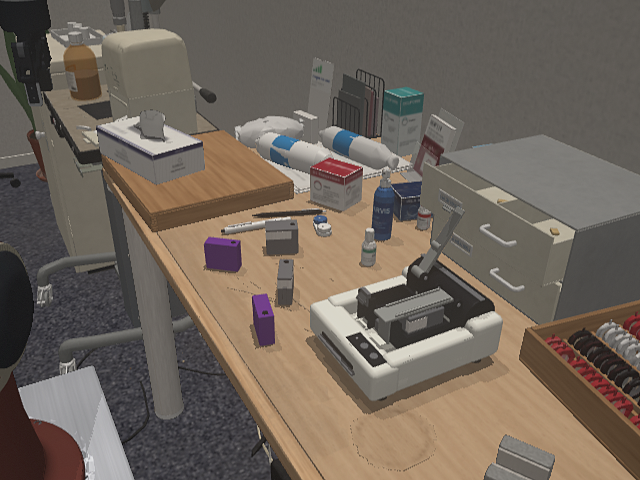

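The top view shows the slim grey tank at (293,284), the wide one at (211,250), two purple decoys, and the printer at (413,230) with its open clamp at (400,175). The side view agrees. I'll zoom in on the tank and the bay.

```bash
python3 - <<'E'
from h import *
im=optics.grab_frame("top"); s=optics.grab_frame("side")
a=cv2.resize(im[150:310,260:475],(800,595),interpolation=cv2.INTER_CUBIC)
cv2.imwrite("pics/t2.png",a[:,:,::-1])
b=cv2.resize(s[250:310,265:310],(300,400),interpolation=cv2.INTER_CUBIC)
c=cv2.resize(s[200:380,300:510],(500,400),interpolation=cv2.INTER_CUBIC)
cv2.imwrite("pics/s2.png",np.hstack([b,c])[:,:,::-1])
for n,(u,v) in (("top",(293,284)),("side",(286,280))):
    for k in("ink_tank","label_printer","clamp_tab"):
        for r in nets.outline_of(n,k)[:3]:
            m=r["pixels"].astype(np.uint8); cs=max(cv2.findContours(m,0,2)[0],key=cv2.contourArea)
            print(n,k,round(r["confidence"],2),np.round(r["bbox"],1),cv2.boxPoints(cv2.minAreaRect(cs)).round(1).tolist())
E
```

```text
top ink_tank 0.95 [217.1 319.6  38.   37.2] [[196.6999969482422, 329.3999938964844], [221.60000610351562, 297.79998779296875], [234.89999389648438, 308.29998779296875], [210.0, 339.8999938964844]]
top ink_tank 0.67 [210.6 250.3  36.   39.2] [[191.60000610351562, 261.79998779296875], [204.8000030517578, 229.6999969482422], [229.39999389648438, 239.8000030517578], [216.1999969482422, 271.8999938964844]]
top ink_tank 0.66 [293.9 284.1  34.9  17.6] [[273.20001220703125, 280.3999938964844], [280.0, 268.6000061035156], [310.3999938964844, 286.0], [303.70001220703125, 297.79998779296875]]
top label_printer 0.93 [409.9 220.6 108.7 149.9] [[357.0, 146.0], [464.0, 146.0], [464.0, 296.0], [357.0, 296.0]]
top label_printer 0.71 [210.2 252.2  35.   40.1] [[191.39999389648438, 261.6000061035156], [205.60000610351562, 228.6999969482422], [230.39999389648438, 239.3000030517578], [216.3000030517578, 272.29998779296875]]
top clamp_tab 0.72 [400.1 175.   28.2  60.6] [[384.29998779296875, 202.0], [396.79998779296875, 144.0], [412.3999938964844, 147.39999389648438], [399.79998779296875, 205.3000030517578]]
side ink_tank 0.91 [285.4 282.3  19.6  47.8] [[277.0, 258.0], [293.0, 258.0], [293.0, 304.0], [277.0, 304.0]]
side ink_tank 0.9 [223.3 253.4  36.6  38.5] [[204.0, 237.0], [241.0, 237.0], [241.0, 269.0], [204.0, 269.0]]
side ink_tank 0.7 [264.1 321.1  26.6  55. ] [[249.60000610351562, 295.5], [270.20001220703125, 292.79998779296875], [276.79998779296875, 342.79998779296875], [256.29998779296875, 345.6000061035156]]
side label_printer 0.68 [409.3 302.9 193.4 194.9] [[298.29998779296875, 313.0], [453.6000061035156, 197.10000610351562], [542.9000244140625, 316.79998779296875], [387.6000061035156, 432.70001220703125]]
side clamp_tab 0.66 [434.8 241.1  52.3  69.1] [[409.6000061035156, 271.79998779296875], [445.3999938964844, 200.1999969482422], [464.6000061035156, 209.8000030517578], [428.79998779296875, 281.3999938964844]]
```

View pics/t2.png

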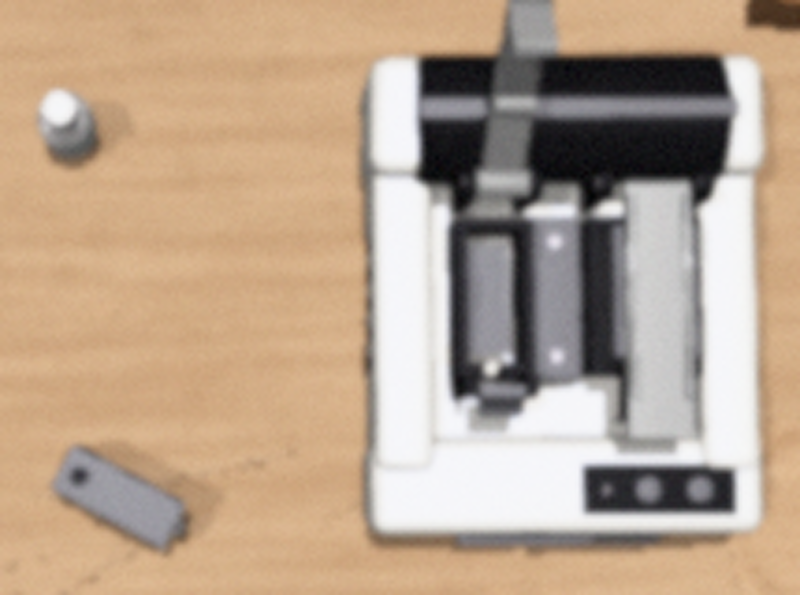

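View pics/s2.png

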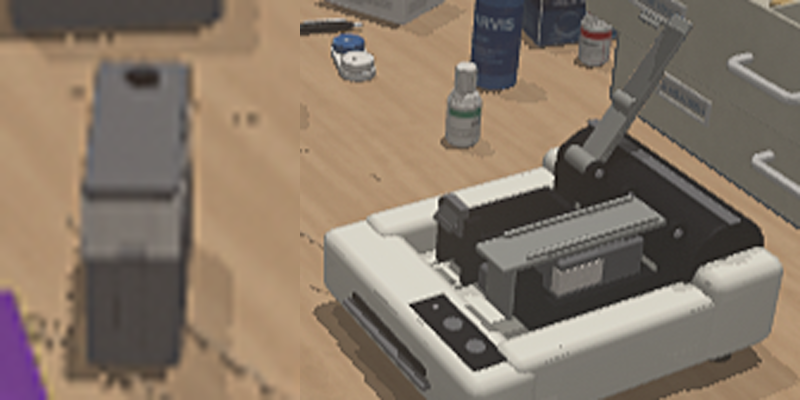

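The rib end of the slim tank points to the lower right in the picture, (183,523) in the crop, so towards the printer. The bay is empty: well at x 452–530, y 218–376 in the crop, catch at (500,395). Next I work out the tank pose and measure the bay.

```bash
cat >> h.py <<'E'
from scipy.spatial.transform import Rotation as Ro
def delta(pos,yaw_y):
    """row to TCP pos with tool y at yaw_y (deg, world), tool z down"""
    s=state(); q=s["tool_rot"]; R=Ro.from_quat([q[1],q[2],q[3],q[0]])
    a=np.radians(yaw_y); y=np.array([np.cos(a),np.sin(a),0]); z=np.array([0,0,-1.]); x=np.cross(y,z)
    T=Ro.from_matrix(np.c_[x,y,z]); d=R.inv().apply(np.array(pos)-s["tool_pos"])/.8; r=(R.inv()*T).as_rotvec()/1.5
    print("row",dict(zip("dx dy dz rx ry rz".split(),np.r_[d,r].round(4).tolist())),"mm",(d*800).round(1))
E
python3 - <<'E'
from h import *
C=lambda u,v:(260+u*215/800,150+v*160/595)
P=np.array([atz("top",*C(*p),.05)[:2] for p in((80,447),(188,510),(162,548),(53,488))]); print(P.round(4))
c=P.mean(0);d=(P[0]-P[1])+(P[3]-P[2]);yaw=np.degrees(np.arctan2(d[1],d[0]));print("tank",c,yaw,[np.linalg.norm(P[i]-P[i-1]) for i in range(4)])
delta([*c,.15],yaw+90)
# bay: well outer corners at z~.068
for z in (.062,.074):
    print(z,[atz("top",*C(*p),z)[:2].round(4).tolist() for p in((452,218),(530,218),(452,376))])
# printer outer edges in top
im=np.mean([optics.grab_frame("top").astype(float) for _ in range(6)],0).mean(2)
np.save("top.npy",im)
np.save("side.npy",np.mean([optics.grab_frame("side").astype(float) for _ in range(6)],0))
np.set_printoptions(linewidth=200)
print("rows"); 
for r in (215,225,235,240): print(r,im[r,375:420].astype(int))
for k in (386,392,397): print(k,im[200:266,k].astype(int))
E
```

```text
[[0.471  0.1984]
 [0.4425 0.152 ]
 [0.4263 0.1637]
 [0.4535 0.2105]]
tank [0.44832953 0.1811463 ] 59.10355285870375 [np.float64(0.021301514828615874), np.float64(0.05444101448019121), np.float64(0.019937670879663225), np.float64(0.05410904720744058)]
row {'dx': -0.4636, 'dy': -0.3933, 'dz': 0.1016, 'rx': 0.0, 'ry': 0.0, 'rz': -0.8962} mm [-370.9 -314.7   81.3]
0.062 [[0.5658, 0.0344], [0.5649, 0.0007], [0.4973, 0.0368]]
0.074 [[0.5643, 0.0359], [0.5635, 0.0026], [0.4968, 0.0382]]
rows
215 [223 231 239 237 215 147  71  41  47  63  89 113 127 135 139 149 155 156 154 154 152 139  97  47  26  33  45  66  97 122 138 163 196 220 222 201 169 150 143 133 102  58  33  35  41]
225 [222 229 238 241 233 180  92  43  44  56  81 113 131 140 146 153 153 153 153 153 156 150 113  60  28  29  41  58  87 122 142 151 150 149 148 148 147 145 142 136 113  76  38  35  40]
235 [225 225 236 240 234 182  92  41  42  53  79 112 134 145 151 154 153 153 153 153 153 148 121  73  35  28  39  59  88 122 142 149 151 150 148 147 149 146 144 134 110  68  35  29  38]
240 [226 227 235 241 234 181  91  39  41  53  80 112
[... 246 characters left out ...]
 112 112 112 112 111 111 111 112 112 112 111 111 111 112 111 112 111 109 109 105  87  63
  49  43  39  39  41  43  69 132 196 214 202 190 188 188 190 191 203]
392 [158 134 118 120 130 141 148 143 113  73  48  36  48  95 137 156 156 153 153 152 153 153 153 151 153 153 152 152 153 154 153 152 153 152 153 153 154 152 153 153 152 152 151 152 154 159 174 203 224
 219 182 124 106 133 147 139 114  81  69  78  95 118 146 166 176 192]
397 [161 136 108  88  91 105 117 120 101  69  48  35  33  57  84  97 110 122 126 122 120 116 116 116 115 113 112 112 111 111 112 110 111 113 116 121 124 125 125 124 125 125 125 130 144 165 174 143  90
  52  42  44  69 108 135 137 115  84  70  77 103 148 198 227 235 239]
```

```bash
R='{"dx":-0.463,"dy":-0.393,"dz":0,"rz":-0.896}'; python3 -m inch '[{"dx":-0.463,"dy":-0.393,"dz":0,"rz":-0.896},{"dx":-0.463,"dy":-0.393,"dz":0,"rz":-0.896},{"dx":-0.463,"dy":-0.393,"dz":0,"rz":-0.896},{"dx":-0.463,"dy":-0.393,"dz":0,"rz":-0.896},{"dx":-0.463,"dy":-0.393,"dz":0,"rz":-0.896}]' 1
python3 -c "
from h import *
delta([.4483,.1811,.13],149.1)"
```

```text
row {'dx': -0.4635, 'dy': -0.3934, 'dz': 0.1266, 'rx': 0.0, 'ry': 0.0, 'rz': -0.8962} mm [-370.8 -314.7  101.3]validation failed for argument at $[0]...
```

```bash
python3 -m inch '[{"dx":-0.463,"dy":-0.393,"dz":0,"rx":0,"ry":0,"rz":-0.896},{"dx":-0.463,"dy":-0.393,"dz":0,"rx":0,"ry":0,"rz":-0.896},{"dx":-0.463,"dy":-0.393,"dz":0,"rx":0,"ry":0,"rz":-0.896},{"dx":-0.463,"dy":-0.393,"dz":0,"rx":0,"ry":0,"rz":-0.896},{"dx":-0.463,"dy":-0.393,"dz":0,"rx":0,"ry":0,"rz":-0.896}]' 1
python3 -c "
from h import *
delta([.4483,.1811,.13],149.1)"
```

```text
time: 2.0
tool_pos: [0.3176, 0.3927, 0.2316]
tool_rot: [0.0, -0.199, 0.98, 0.0]
contact_force: [1.3, -0.4, 0.1]
gripper_width: 1.001
grasp_force: 0.0
row {'dx': -0.0473, 'dy': -0.3073, 'dz': 0.127, 'rx': -0.0001, 'ry': 0.0005, 'rz': -0.4208} mm [ -37.8 -245.8  101.6]
```

```bash
python3 -m inch '[{"dx":-0.047,"dy":-0.307,"dz":0.127,"rx":0,"ry":0,"rz":-0.421},{"dx":-0.047,"dy":-0.307,"dz":0.127,"rx":0,"ry":0,"rz":-0.421},{"dx":-0.047,"dy":-0.307,"dz":0.127,"rx":0,"ry":0,"rz":-0.421},{"dx":-0.047,"dy":-0.307,"dz":0.127,"rx":0,"ry":0,"rz":-0.421},{"dx":-0.047,"dy":-0.307,"dz":0.127,"rx":0,"ry":0,"rz":-0.421}]' 1
python3 -m inch '[{"dx":0,"dy":0,"dz":0,"rx":0,"ry":0,"rz":0}]'
python3 -c "
from h import *
delta([.4483,.1811,.024],149.1)"
```

```text
time: 2.5
tool_pos: [0.4282, 0.2121, 0.1448]
tool_rot: [0.001, -0.493, 0.87, -0.0]
contact_force: [0.3, 0.9, -0.1]
gripper_width: 1.001
grasp_force: 0.0
time: 2.6
tool_pos: [0.4277, 0.2089, 0.142]
tool_rot: [-0.002, -0.489, 0.873, -0.0]
contact_force: [-0.2, 0.3, -0.5]
gripper_width: 0.997
grasp_force: 0.0
row {'dx': 0.0156, 'dy': -0.0404, 'dz': 0.1475, 'rx': 0.0011, 'ry': -0.0029, 'rz': -0.0071} mm [ 12.5 -32.3 118. ]
```

```bash
python3 -m inch '[{"dx":0.0156,"dy":-0.0404,"dz":0,"rx":0,"ry":0,"rz":-0.007},{"dx":0.0156,"dy":-0.0404,"dz":0.05,"rx":0.001,"ry":-0.003,"rz":-0.007},{"dx":0.0156,"dy":-0.0404,"dz":0.10,"rx":0.001,"ry":-0.003,"rz":-0.007},{"dx":0.0156,"dy":-0.0404,"dz":0.1475,"rx":0.001,"ry":-0.003,"rz":-0.007},{"dx":0.0156,"dy":-0.0404,"dz":0.1475,"rx":0.001,"ry":-0.003,"rz":-0.007}]' 0.3
python3 -m inch '[{"dx":0,"dy":0,"dz":0,"rx":0,"ry":0,"rz":0},{"dx":0,"dy":0,"dz":0,"rx":0,"ry":0,"rz":0}]' 
python3 -c "
from h import *
delta([.4483,.1811,.024],149.1)
save('side','s3.png',(200,150,480,360),2.8)"
```

```text
time: 3.1
tool_pos: [0.4435, 0.1852, 0.0216]
tool_rot: [-0.003, -0.495, 0.869, 0.002]
contact_force: [0.1, -0.5, -0.4]
gripper_width: 0.653
grasp_force: 0.0
time: 3.3
tool_pos: [0.4505, 0.1867, 0.0295]
tool_rot: [0.005, -0.495, 0.869, -0.0]
contact_force: [0.0, 0.1, 0.5]
gripper_width: 0.649
grasp_force: 0.0
row {'dx': 0.0075, 'dy': -0.0012, 'dz': 0.0069, 'rx': -0.0032, 'ry': 0.0052, 'rz': 0.0035} mm [ 6.  -1.   5.5]
```

View pics/s3.png

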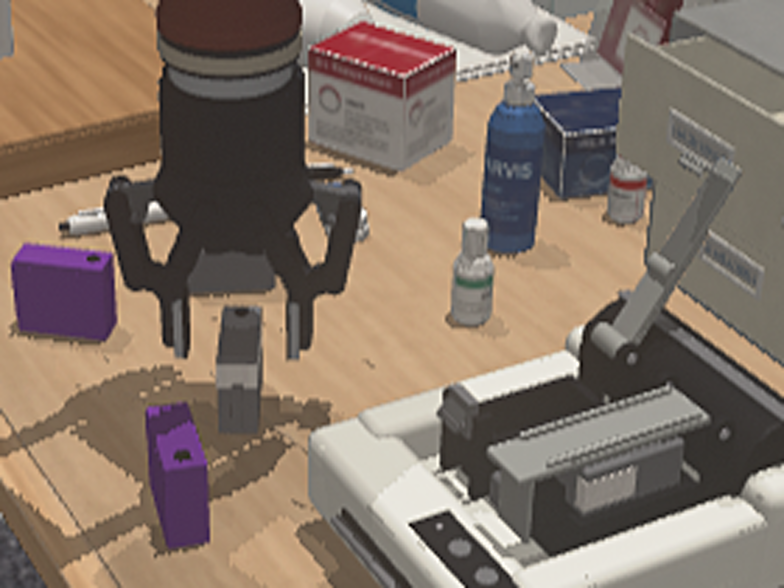

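The tank, at crop (240,330), stands centred between the fingertips at (180,350) and (293,350). I'll let the arm settle and read the pose noise.

```bash
for i in 1 2 3; do python3 -m inch '[{"dx":0,"dy":0,"dz":0,"rx":0,"ry":0,"rz":0}]' | sed -n 2,3p; done; python3 -c "
from h import *
delta([.4483,.1811,.024],149.1)"
```

```text
tool_pos: [0.4503, 0.1865, 0.0293]
tool_rot: [0.005, -0.495, 0.869, -0.0]
tool_pos: [0.4496, 0.1862, 0.0284]
tool_rot: [0.004, -0.495, 0.869, 0.0]
tool_pos: [0.449, 0.186, 0.0276]
tool_rot: [0.003, -0.495, 0.869, 0.0]
row {'dx': 0.0058, 'dy': -0.0023, 'dz': 0.0045, 'rx': -0.0017, 'ry': 0.0037, 'rz': 0.0032} mm [ 4.6 -1.9  3.6]
```

```bash
python3 -m inch '[{"dx":0,"dy":0,"dz":0,"rx":0,"ry":0,"rz":0},{"dx":0,"dy":0,"dz":0,"rx":0,"ry":0,"rz":0},{"dx":0,"dy":0,"dz":0,"rx":0,"ry":0,"rz":0},{"dx":0,"dy":0,"dz":0,"rx":0,"ry":0,"rz":0},{"dx":0,"dy":0,"dz":0,"rx":0,"ry":0,"rz":0}]' | sed -n 2,3p;python3 -c "
from h import *
delta([.4483,.1811,.024],149.1)"
```

```text
tool_pos: [0.4484, 0.1858, 0.0267]
tool_rot: [0.002, -0.495, 0.869, 0.0]
row {'dx': 0.0052, 'dy': -0.0029, 'dz': 0.0033, 'rx': -0.0009, 'ry': 0.0029, 'rz': 0.0032} mm [ 4.1 -2.3  2.7]
```

```bash
python3 -m inch '[{"dx":0.0052,"dy":-0.0029,"dz":0.003,"rx":-0.001,"ry":0.003,"rz":0.003},{"dx":0.0052,"dy":-0.0029,"dz":0.003,"rx":-0.001,"ry":0.003,"rz":0.003},{"dx":0.0052,"dy":-0.0029,"dz":0.003,"rx":-0.001,"ry":0.003,"rz":0.003},{"dx":0.0052,"dy":-0.0029,"dz":0.003,"rx":-0.001,"ry":0.003,"rz":0.003},{"dx":0.0052,"dy":-0.0029,"dz":0.003,"rx":-0.001,"ry":0.003,"rz":0.003}]'
python3 -m inch '[{"dx":0,"dy":0,"dz":0,"rx":0,"ry":0,"rz":0},{"dx":0,"dy":0,"dz":0,"rx":0,"ry":0,"rz":0},{"dx":0,"dy":0,"dz":0,"rx":0,"ry":0,"rz":0},{"dx":0,"dy":0,"dz":0,"rx":0,"ry":0,"rz":0},{"dx":0,"dy":0,"dz":0,"rx":0,"ry":0,"rz":0}]' -1
python3 -c "
from h import *
delta([.4483,.1811,.024],149.1)"
```

```text
time: 4.65
tool_pos: [0.4484, 0.1811, 0.0244]
tool_rot: [0.0, -0.493, 0.87, -0.0]
contact_force: [-0.8, 0.4, 0.1]
gripper_width: 0.651
grasp_force: 0.0
time: 5.15
tool_pos: [0.4486, 0.1812, 0.0246]
tool_rot: [0.0, -0.493, 0.87, -0.0]
contact_force: [-0.6, 0.1, 1.7]
gripper_width: 0.245
grasp_force: 59.0
row {'dx': 0.0003, 'dy': 0.0003, 'dz': 0.0007, 'rx': -0.0003, 'ry': 0.0003, 'rz': 0.0002} mm [0.2 0.2 0.6]
```

Gripped. Lift it clear, then take a detailed look at the bay.

```bash
python3 -m inch '[{"dx":0,"dy":0,"dz":-0.06,"rx":0,"ry":0,"rz":0},{"dx":0,"dy":0,"dz":-0.12,"rx":0,"ry":0,"rz":0},{"dx":0,"dy":0,"dz":-0.18,"rx":0,"ry":0,"rz":0},{"dx":0,"dy":0,"dz":-0.2,"rx":0,"ry":0,"rz":0.2},{"dx":0,"dy":0,"dz":-0.2,"rx":0,"ry":0,"rz":0.3}]' | tail -2
python3 - <<'E'
from h import *
t=np.load("top.npy"); s=np.load("side.npy")
a=cv2.resize(np.repeat(t[190:270,370:430,None],3,2),(450,600),interpolation=cv2.INTER_CUBIC)
b=cv2.resize(s[240:350,360:430].mean(2)[...,None].repeat(3,2),(350,550),interpolation=cv2.INTER_CUBIC)
c=np.zeros((600,800,3)); c[:,:450]=a; c[:550,450:]=b
cv2.imwrite("pics/bay.png",c)
E
```

```text
gripper_width: 0.244
grasp_force: 58.8[ WARN:0@0.383] global loadsave.cpp:1063 imwrite_ Unsupported depth image for selected encoder is fallbacked to CV_8U.
```

View pics/bay.png

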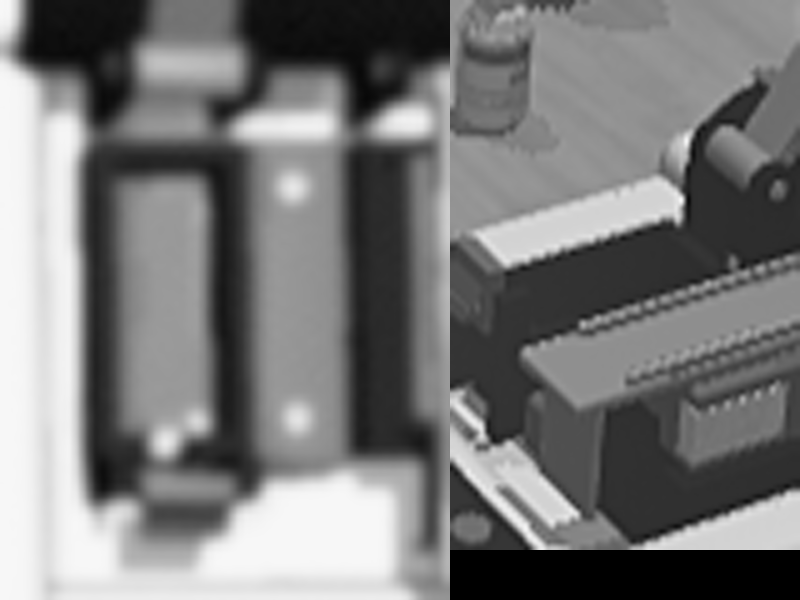

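The top pane shows the well's +y inner edge at column 385.5, the floor's right edge at 397.6, the floor's rear edge at row 213 and the front inner edge at row 247.4. The hinge screw is at side pixel (425.6,277.6). Fitting the bay pose to these.

```bash
python3 - <<'E'
from h import *
from scipy.optimize import least_squares
t=np.load("top.npy")
# yaw from printer left edge and right edge (white vs wood), rows 205..285
def sub(p):  # strongest gradient subpixel
    g=np.abs(np.gradient(p)); i=g[1:-1].argmax()+1; a,b,c=g[i-1:i+2]; return i+.5*(a-c)/(a-2*b+c)
for lo,hi,nm,z in((352,366,"L",.05),(456,472,"R",.05),(375,384,"wellL",.05)):
    r=np.arange(208 if nm!="wellL" else 220,280 if nm!="wellL" else 243); e=np.array([lo+sub(t[k,lo:hi]) for k in r])
    p=np.polyfit(r,e,1); ok=np.abs(e-np.polyval(p,r))<.8; p=np.polyfit(r[ok],e[ok],1)
    A=atz("top",np.polyval(p,210),210,z);B=atz("top",np.polyval(p,275),275,z);d=A-B
    print(nm,p,"yaw",np.degrees(np.arctan2(d[1],d[0])),A[:2],B[:2])
r=np.arange(375,450); e=np.array([288+sub(t[288:302,k]) for k in r]); p=np.polyfit(r,e,1);ok=np.abs(e-np.polyval(p,r))<.8; p=np.polyfit(r[ok],e[ok],1)
A=atz("top",375,np.polyval(p,375),.03);B=atz("top",450,np.polyval(p,450),.03);d=A-B;print("front yaw",np.degrees(np.arctan2(d[1],d[0]))-90)
def P(q,l,n): 
    x,y,h,a=q; c,s=np.cos(a),np.sin(a); return proj(n,[x+c*l[0]-s*l[1],y+s*l[0]+c*l[1],h+l[2]])[0]
for a in (-2,-1,0):
  def f(q):
    q=[*q[:3],np.radians(a),*q[3:]]; w=q[:4]
    hp=P(w,(.045,q[4],.052),"side")
    return [P(w,(0,.0118,.027),"top")[0]-385.5,P(w,(0,-.0118,.008),"top")[0]-397.6,P(w,(.0288,0,.008),"top")[1]-213,P(w,(-.0288,.007,.027),"top")[1]-247.4,*(.5*(hp-[425.6,277.6])),(q[2]-.041)/.006,(q[4]+.013)/.003]
  r=least_squares(f,[.53,.018,.041,-.013]);print(a,r.x.round(4),r.fun.round(2))
E
```

```text
L [1.22333158e-02 3.57472778e+02] yaw -1.1217885131991778 [0.5658362  0.06799473] [0.45996016 0.07006793]
R [2.15792298e-02 4.57462411e+02] yaw -1.3542726928748814 [ 0.56148628 -0.09828315] [ 0.45569971 -0.09578226]
wellL [1.39648058e-02 3.77192483e+02] yaw -1.1738467623260986 [0.56497881 0.03522058] [0.4591207  0.03738965]
front yaw -1.4308892912560793
-2 [ 0.5312  0.0188  0.0419 -0.0137] [-0.4   0.54 -0.23 -0.02 -0.49  0.14  0.14 -0.24]
-1 [ 0.5313  0.0188  0.0415 -0.0138] [-0.38  0.54 -0.27 -0.   -0.52  0.11  0.08 -0.28]
0 [ 0.5314  0.0187  0.0412 -0.014 ] [-0.37  0.54 -0.3   0.02 -0.56  0.09  0.03 -0.33]
```

```bash
python3 -c "
from h import *
delta([.5313,.0188,.165],88.75);print(state()['tool_pos'],state()['joint_pos'])"
```

```text
row {'dx': 0.0598, 'dy': -0.2191, 'dz': 0.0302, 'rx': -0.0007, 'ry': 0.0053, 'rz': 0.4984} mm [  47.8 -175.3   24.2]
[0.45054315 0.18164079 0.18884043] [ 2.29911105e-01 -2.66582897e-01  1.97930199e+00 -4.88472949e-05
  1.42107387e+00 -2.06665287e+00]
```

```bash
python3 -m inch '[{"dx":0.06,"dy":-0.219,"dz":0,"rx":0,"ry":0.005,"rz":0.498},{"dx":0.06,"dy":-0.219,"dz":0,"rx":0,"ry":0.005,"rz":0.498},{"dx":0.06,"dy":-0.219,"dz":0.01,"rx":0,"ry":0.005,"rz":0.498},{"dx":0.06,"dy":-0.219,"dz":0.03,"rx":0,"ry":0.005,"rz":0.498},{"dx":0.06,"dy":-0.219,"dz":0.03,"rx":0,"ry":0.005,"rz":0.498}]' >/dev/null
python3 -m inch '[{"dx":0,"dy":0,"dz":0,"rx":0,"ry":0,"rz":0},{"dx":0,"dy":0,"dz":0,"rx":0,"ry":0,"rz":0},{"dx":0,"dy":0,"dz":0,"rx":0,"ry":0,"rz":0},{"dx":0,"dy":0,"dz":0,"rx":0,"ry":0,"rz":0},{"dx":0,"dy":0,"dz":0,"rx":0,"ry":0,"rz":0}]' 
python3 - <<'E'
from h import *
delta([.5313,.0188,.145],88.75)
E
```

```text
time: 6.65
tool_pos: [0.5298, 0.0192, 0.1608]
tool_rot: [-0.003, 0.007, 1.0, -0.001]
contact_force: [0.4, 0.2, -0.2]
gripper_width: 0.248
grasp_force: 58.9
row {'dx': -0.002, 'dy': -0.0005, 'dz': 0.0197, 'rx': -0.0018, 'ry': -0.004, 'rz': 0.0056} mm [-1.6 -0.4 15.8]
```

```bash
python3 -m inch '[{"dx":-0.002,"dy":-0.0005,"dz":0.03,"rx":-0.0018,"ry":-0.004,"rz":0.0056},{"dx":-0.002,"dy":-0.0005,"dz":0.057,"rx":-0.0018,"ry":-0.004,"rz":0.0056},{"dx":-0.002,"dy":-0.0005,"dz":0.057,"rx":-0.0018,"ry":-0.004,"rz":0.0056},{"dx":-0.002,"dy":-0.0005,"dz":0.057,"rx":-0.0018,"ry":-0.004,"rz":0.0056},{"dx":-0.002,"dy":-0.0005,"dz":0.057,"rx":-0.0018,"ry":-0.004,"rz":0.0056}]' >/dev/null
python3 -m inch '[{"dx":0,"dy":0,"dz":0,"rx":0,"ry":0,"rz":0},{"dx":0,"dy":0,"dz":0,"rx":0,"ry":0,"rz":0},{"dx":0,"dy":0,"dz":0,"rx":0,"ry":0,"rz":0},{"dx":0,"dy":0,"dz":0,"rx":0,"ry":0,"rz":0},{"dx":0,"dy":0,"dz":0,"rx":0,"ry":0,"rz":0}]' 
python3 - <<'E'
from h import *
delta([.5313,.0188,.115],88.75)
t=optics.grab_frame("top");s=optics.grab_frame("side")
np.savez("hov.npz",t=t,s=s)
a=cv2.resize(t[180:280,365:432],(402,600),interpolation=cv2.INTER_CUBIC)
b=cv2.resize(s[210:360,345:445],(398,597),interpolation=cv2.INTER_CUBIC)
c=np.zeros((600,800,3),np.uint8); c[:,:402]=a; c[:597,402:]=b
# overlay predicted tank bottom/top corners in side (tank centre = TCP, bottom TCP-.0246)
cv2.imwrite("pics/hov.png",c[:,:,::-1])
p=state()["tool_pos"]; yaw=np.radians(-1.25);
for z in(-.0246,.0254):
  for X,Y in((-.028,-.011),(-.028,.011),(.028,-.011),(.028,.011)):
    w=p+[X*np.cos(yaw)-Y*np.sin(yaw),X*np.sin(yaw)+Y*np.cos(yaw),z]
    u=proj("side",w)[0];v=proj("top",w)[0]; print(X,Y,z,"side pane",((u-[345,210])*3.98+[402,0]).round(),"top pane",((v-[365,180])*6).round())
E
```

```text
time: 7.65
tool_pos: [0.531, 0.0181, 0.1148]
tool_rot: [-0.0, 0.012, 1.0, -0.0]
contact_force: [0.0, 0.4, 0.4]
gripper_width: 0.243
grasp_force: 58.9
row {'dx': -0.0003, 'dy': 0.0008, 'dz': -0.0002, 'rx': -0.0, 'ry': -0.0005, 'rz': -0.0012} mm [-0.2  0.7 -0.2]
-0.028 -0.011 -0.0246 side pane [537. 329.] top pane [223. 398.]
-0.028 0.011 -0.0246 side pane [503. 297.] top pane [138. 398.]
0.028 -0.011 -0.0246 side pane [674. 288.] top pane [220. 183.]
0.028 0.011 -0.0246 side pane [637. 257.] top pane [135. 183.]
-0.028 -0.011 0.0254 side pane [546. 202.] top pane [256. 387.]
-0.028 0.011 0.0254 side pane [510. 172.] top pane [165. 387.]
0.028 -0.011 0.0254 side pane [686. 163.] top pane [252. 158.]
0.028 0.011 0.0254 side pane [649. 134.] top pane [162. 159.]
```

View pics/hov.png

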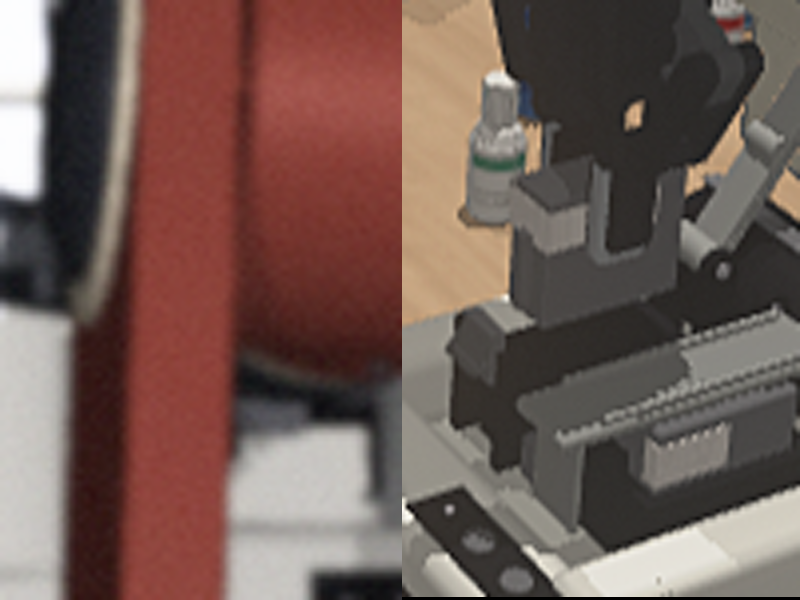

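The side view agrees with the prediction: the front lower corner is at (542,327) against (537,329), the rear at (675,288) against (674,288), and the rib is to the front. The top view is blocked by the arm. Lowering with force checks.

```bash
python3 -m inch '[{"dx":-0.0003,"dy":0.0008,"dz":0.007,"rx":0,"ry":0,"rz":-0.001},{"dx":-0.0003,"dy":0.0008,"dz":0.014,"rx":0,"ry":0,"rz":-0.001},{"dx":-0.0003,"dy":0.0008,"dz":0.02,"rx":0,"ry":0,"rz":-0.001},{"dx":-0.0003,"dy":0.0008,"dz":0.022,"rx":0,"ry":0,"rz":-0.001},{"dx":-0.0003,"dy":0.0008,"dz":0.022,"rx":0,"ry":0,"rz":-0.001}]' >/dev/null
python3 -m inch '[{"dx":0,"dy":0,"dz":0,"rx":0,"ry":0,"rz":0},{"dx":0,"dy":0,"dz":0,"rx":0,"ry":0,"rz":0},{"dx":0,"dy":0,"dz":0,"rx":0,"ry":0,"rz":0}]' 
python3 - <<'E'
from h import *
delta([.5313,.0188,.097],88.75)
E
```

```text
time: 8.55
tool_pos: [0.5315, 0.0187, 0.0974]
tool_rot: [-0.0, 0.011, 1.0, -0.0]
contact_force: [-0.5, 0.9, -0.1]
gripper_width: 0.251
grasp_force: 58.9
row {'dx': 0.0002, 'dy': 0.0001, 'dz': 0.0005, 'rx': -0.0001, 'ry': -0.0002, 'rz': -0.0002} mm [0.2 0.  0.4]
```

```bash
for i in 1; do python3 -m inch '[{"dx":0,"dy":0,"dz":0.002,"rx":0,"ry":0,"rz":0},{"dx":0,"dy":0,"dz":0.004,"rx":0,"ry":0,"rz":0},{"dx":0,"dy":0,"dz":0.005,"rx":0,"ry":0,"rz":0},{"dx":0,"dy":0,"dz":0.005,"rx":0,"ry":0,"rz":0}]' | sed -n '1,4p'
python3 -m inch '[{"dx":0,"dy":0,"dz":0.001,"rx":0,"ry":0,"rz":0},{"dx":0,"dy":0,"dz":0.0025,"rx":0,"ry":0,"rz":0},{"dx":0,"dy":0,"dz":0.0025,"rx":0,"ry":0,"rz":0}]' | sed -n '1,4p'; done
```

```text
time: 8.95
tool_pos: [0.5317, 0.0187, 0.0954]
tool_rot: [-0.0, 0.011, 1.0, -0.0]
contact_force: [-6.5, -0.1, 11.6]
time: 9.25
tool_pos: [0.5318, 0.0187, 0.0952]
tool_rot: [-0.001, 0.011, 1.0, -0.0]
contact_force: [-11.0, 1.0, 19.4]
```

```bash
python3 -c "
from h import *
s=state();print(s['contact_force'],s['ft_torque'])"
python3 -m inch '[{"dx":0,"dy":0,"dz":-0.0035,"rx":0,"ry":0,"rz":0},{"dx":0,"dy":0,"dz":-0.0065,"rx":0,"ry":0,"rz":0},{"dx":0,"dy":0,"dz":-0.0065,"rx":0,"ry":0,"rz":0}]' | sed -n '1,4p'
python3 -c "
from h import *
s=state();print(s['contact_force'],s['ft_torque'])"
```

```text
[-11.04932041   0.97315494  19.42050338] [ 0.0830571   1.75313978 -0.02010713]
time: 9.55
tool_pos: [0.5313, 0.0188, 0.0963]
tool_rot: [-0.0, 0.011, 1.0, -0.0]
contact_force: [-0.6, 0.3, -0.6]
[-0.57255494  0.29300368 -0.59226373] [0.02060981 0.01469111 0.02109321]
```

Contact is at the well rim. The moment points to the rear wall, so I shift 1.5 mm forward (−x) and probe again.

```bash
python3 -m inch '[{"dx":0.0019,"dy":0,"dz":-0.001,"rx":0,"ry":0,"rz":0},{"dx":0.0019,"dy":0,"dz":-0.001,"rx":0,"ry":0,"rz":0},{"dx":0.0019,"dy":0,"dz":0.001,"rx":0,"ry":0,"rz":0},{"dx":0.0019,"dy":0,"dz":0.0035,"rx":0,"ry":0,"rz":0},{"dx":0.0019,"dy":0,"dz":0.0035,"rx":0,"ry":0,"rz":0}]' | sed -n '1,4p'
python3 -m inch '[{"dx":0,"dy":0,"dz":0,"rx":0,"ry":0,"rz":0}]'|sed -n '2,4p'
python3 -c "
from h import *
s=state();print(s['contact_force'],s['ft_torque'])"
```

```text
time: 10.05
tool_pos: [0.5293, 0.0189, 0.0929]
tool_rot: [-0.001, 0.011, 1.0, 0.0]
contact_force: [0.1, -0.2, -0.6]
tool_pos: [0.5296, 0.0188, 0.0933]
tool_rot: [-0.001, 0.011, 1.0, 0.0]
contact_force: [-0.5, -0.2, -0.8]
[-0.48958989 -0.18706245 -0.77910793] [ 0.04249126  0.01813934 -0.02836069]
```

```bash
python3 -m inch '[{"dx":0,"dy":0,"dz":0.0015,"rx":0,"ry":0,"rz":0},{"dx":0,"dy":0,"dz":0.003,"rx":0,"ry":0,"rz":0},{"dx":0,"dy":0,"dz":0.0045,"rx":0,"ry":0,"rz":0},{"dx":0,"dy":0,"dz":0.006,"rx":0,"ry":0,"rz":0}]' | sed -n '1,4p'
python3 -m inch '[{"dx":0,"dy":0,"dz":0.001,"rx":0,"ry":0,"rz":0},{"dx":0,"dy":0,"dz":0.002,"rx":0,"ry":0,"rz":0},{"dx":0,"dy":0,"dz":0.003,"rx":0,"ry":0,"rz":0},{"dx":0,"dy":0,"dz":0.004,"rx":0,"ry":0,"rz":0}]' | sed -n '1,4p'
python3 -c "
from h import *
s=state();print(s['contact_force'],s['ft_torque'])"
```

```text
time: 10.55
tool_pos: [0.5297, 0.0188, 0.0886]
tool_rot: [-0.0, 0.011, 1.0, -0.0]
contact_force: [-0.0, 0.3, -0.5]
time: 10.95
tool_pos: [0.5298, 0.0188, 0.0855]
tool_rot: [-0.0, 0.011, 1.0, -0.0]
contact_force: [0.5, 0.3, 0.3]
[0.50758175 0.32397772 0.34077776] [0.05238091 0.01242356 0.02907661]
```

```bash
python3 -m inch '[{"dx":0,"dy":0,"dz":0.0015,"rx":0,"ry":0,"rz":0},{"dx":0,"dy":0,"dz":0.003,"rx":0,"ry":0,"rz":0},{"dx":0,"dy":0,"dz":0.0045,"rx":0,"ry":0,"rz":0},{"dx":0,"dy":0,"dz":0.006,"rx":0,"ry":0,"rz":0}]' | sed -n '2,4p'
python3 -m inch '[{"dx":0,"dy":0,"dz":0.001,"rx":0,"ry":0,"rz":0},{"dx":0,"dy":0,"dz":0.002,"rx":0,"ry":0,"rz":0},{"dx":0,"dy":0,"dz":0.002,"rx":0,"ry":0,"rz":0}]' | sed -n '2,4p'
python3 -m inch '[{"dx":0,"dy":0,"dz":0.001,"rx":0,"ry":0,"rz":0},{"dx":0,"dy":0,"dz":0.0015,"rx":0,"ry":0,"rz":0},{"dx":0,"dy":0,"dz":0.0015,"rx":0,"ry":0,"rz":0}]' | sed -n '2,4p'
```

```text
tool_pos: [0.5297, 0.0188, 0.0806]
tool_rot: [-0.0, 0.011, 1.0, -0.0]
contact_force: [0.4, -0.6, -0.6]
tool_pos: [0.5296, 0.0188, 0.079]
tool_rot: [-0.001, 0.011, 1.0, -0.0]
contact_force: [0.1, 0.0, -0.5]
tool_pos: [0.5297, 0.0188, 0.0779]
tool_rot: [-0.0, 0.011, 1.0, 0.0]
contact_force: [0.1, 0.4, -1.2]
```

```bash
python3 -m inch '[{"dx":0,"dy":0,"dz":0.001,"rx":0,"ry":0,"rz":0},{"dx":0,"dy":0,"dz":0.0015,"rx":0,"ry":0,"rz":0},{"dx":0,"dy":0,"dz":0.0015,"rx":0,"ry":0,"rz":0}]' | sed -n '2,4p'
python3 -m inch '[{"dx":0,"dy":0,"dz":0.001,"rx":0,"ry":0,"rz":0},{"dx":0,"dy":0,"dz":0.0015,"rx":0,"ry":0,"rz":0},{"dx":0,"dy":0,"dz":0.0015,"rx":0,"ry":0,"rz":0}]' | sed -n '2,4p'
```

```text
tool_pos: [0.5298, 0.0188, 0.0768]
tool_rot: [-0.0, 0.011, 1.0, -0.0]
contact_force: [-0.6, -0.5, -1.2]
tool_pos: [0.5298, 0.0188, 0.0759]
tool_rot: [-0.0, 0.011, 1.0, -0.0]
contact_force: [-1.5, -0.4, 3.3]
```

```bash
python3 -m inch '[{"dx":0,"dy":0,"dz":0,"rx":0,"ry":0,"rz":0},{"dx":0,"dy":0,"dz":0,"rx":0,"ry":0,"rz":0},{"dx":0,"dy":0,"dz":0,"rx":0,"ry":0,"rz":0}]' -0.2
python3 -m inch '[{"dx":0,"dy":0,"dz":-0.01,"rx":0,"ry":0,"rz":0},{"dx":0,"dy":0,"dz":-0.025,"rx":0,"ry":0,"rz":0},{"dx":0,"dy":0,"dz":-0.06,"rx":0,"ry":0,"rz":0},{"dx":0,"dy":0,"dz":-0.11,"rx":0,"ry":0,"rz":0},{"dx":0,"dy":0,"dz":-0.16,"rx":0,"ry":0,"rz":0}]'
```

```text
time: 12.85
tool_pos: [0.5296, 0.0188, 0.0752]
tool_rot: [-0.0, 0.011, 1.0, 0.0]
contact_force: [0.1, -0.2, 0.2]
gripper_width: 0.404
grasp_force: 0.0
time: 13.35
tool_pos: [0.5296, 0.0189, 0.2057]
tool_rot: [-0.0, 0.011, 1.0, -0.0]
contact_force: [-0.1, -0.0, 0.3]
gripper_width: 0.404
grasp_force: 0.0
```

The tank stands on the floor at TCP z 0.0757 or so, which puts home at about 0.0433. Next I check the clamp angle by projection and work out its swing path.

```bash
python3 - <<'E'
from h import *
o,d=ray("side",461.7,209); k=(.0168-o[1])/d[1]; print("tip",o+k*d)
hx,hz=.5747,.0953
for th in (1.9,2.0,2.1):
    print(th,[proj("side",[hx+.107*-np.cos(th),y,hz+.107*np.sin(th)]).round(1).tolist() for y in(.0083,.0253)],proj("top",[hx+.107*-np.cos(th),.0168,hz+.107*np.sin(th)]).round(1))
print(atz("top",405,113,.1),atz("top",405,97,.15))
for th in (2.,1.8,1.6,1.4,1.2,1.,.8,.6,.4,.25,.18,0):
    r=.097 if th>.9 else .104
    if th>1.57: x=hx-.107*np.cos(th)+.005*np.sin(th)+.011; z=hz+.107*np.sin(th)-.02
    else: x=hx-r*np.cos(th)+.005*np.sin(th)+.011; z=hz+r*np.sin(th)+.005*np.cos(th)
    print(th,round(x,4),round(.0188-(x-.5297)*.0218,4),round(z,4))
delta([.665,.016,.245],88.75)
E
```

```text
tip [0.6398716  0.0168     0.17957425]
1.9 [[[449.8, 204.9]], [[441.7, 200.0]]] [[404.9 164.8]]
2.0 [[[455.2, 206.0]], [[447.1, 201.1]]] [[404.2 158.3]]
2.1 [[[460.2, 207.8]], [[452.1, 203.0]]] [[403.3 152.3]]
[ 0.7103668  -0.00277373  0.1       ] [0.71950503 0.00497961 0.15      ]
2.0 0.6348 0.0165 0.1726
1.8 0.6149 0.0169 0.1795
1.6 0.5938 0.0174 0.1823
1.4 0.5741 0.0178 0.1917
1.2 0.5552 0.0182 0.1875
1.0 0.5375 0.0186 0.1796
0.8 0.5168 0.0191 0.1734
0.6 0.5027 0.0194 0.1581
0.4 0.4919 0.0196 0.1404
0.25 0.4862 0.0197 0.1259
0.18 0.4843 0.0198 0.1188
0 0.4817 0.0198 0.1003
row {'dx': -0.1693, 'dy': 0.0002, 'dz': -0.0493, 'rx': -0.0, 'ry': -0.0003, 'rz': -0.0002} mm [-1.354e+02  1.000e-01 -3.940e+01]
```

```bash
python3 -m inch '[{"dx":0,"dy":0,"dz":-0.05,"rx":0,"ry":0,"rz":0},{"dx":-0.06,"dy":0,"dz":-0.05,"rx":0,"ry":0,"rz":0},{"dx":-0.12,"dy":0,"dz":-0.05,"rx":0,"ry":0,"rz":0},{"dx":-0.176,"dy":0,"dz":-0.05,"rx":0,"ry":0,"rz":0},{"dx":-0.176,"dy":0,"dz":-0.05,"rx":0,"ry":0,"rz":0}]' -1 
python3 -m inch '[{"dx":0,"dy":0,"dz":0,"rx":0,"ry":0,"rz":0},{"dx":0,"dy":0,"dz":0,"rx":0,"ry":0,"rz":0},{"dx":0,"dy":0,"dz":0,"rx":0,"ry":0,"rz":0}]' 
python3 - <<'E'
from h import *
delta([.670,.016,.165],88.75)
save("side","cl.png",(330,90,530,240+90),2.5)
E
```

```text
time: 13.85
tool_pos: [0.674, 0.0152, 0.2415]
tool_rot: [-0.001, 0.011, 1.0, 0.0]
contact_force: [0.7, -0.1, -0.4]
gripper_width: -0.002
grasp_force: 0.0
time: 14.15
tool_pos: [0.67, 0.0158, 0.2449]
tool_rot: [0.0, 0.011, 1.0, -0.0]
contact_force: [-1.2, -0.2, 0.5]
gripper_width: 0.0
grasp_force: 0.0
row {'dx': 0.0001, 'dy': 0.0003, 'dz': 0.0999, 'rx': -0.0001, 'ry': 0.0006, 'rz': -0.0001} mm [ 0.1  0.2 79.9]
```

View pics/cl.png

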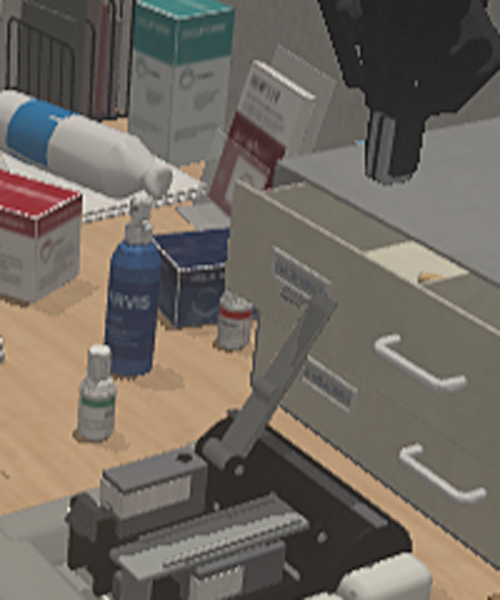

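The tank stands in the bay and the clamp leans back with its tip at (322,295) in the crop. Before going down behind it I check the height of the drawer front.

```bash
python3 - <<'E'
from h import *
for v in (97,112):
    a,d=ray("top",275,v);b,e=ray("side",424.8,164)
    k=np.linalg.lstsq(np.c_[d,-e],b-a,rcond=None)[0]; print(a+k[0]*d,b+k[1]*e)
E
```

```text
[0.71899185 0.19508137 0.16702024] [0.71636108 0.19687437 0.16626402]
[0.69659434 0.19545196 0.16824038] [0.70836159 0.1872488  0.17127072]
```

```bash
python3 -m inch '[{"dx":0,"dy":0.0003,"dz":0.05,"rx":0,"ry":0,"rz":0},{"dx":0,"dy":0.0003,"dz":0.08,"rx":0,"ry":0,"rz":0},{"dx":0,"dy":0.0003,"dz":0.1,"rx":0,"ry":0,"rz":0},{"dx":0,"dy":0.0003,"dz":0.1,"rx":0,"ry":0,"rz":0},{"dx":0,"dy":0.0003,"dz":0.1,"rx":0,"ry":0,"rz":0}]'
python3 -c "
from h import *
delta([.6348,.0165,.1726],88.75);delta([.6149,.0169,.1795],88.75);delta([.5938,.0174,.1823],88.75);delta([.5741,.0178,.1917],88.75)"
```

```text
time: 14.7
tool_pos: [0.6708, 0.0159, 0.1646]
tool_rot: [0.0, 0.011, 1.0, -0.0]
contact_force: [1.2, -0.2, 0.2]
gripper_width: 0.001
grasp_force: 0.0
row {'dx': 0.045, 'dy': -0.0002, 'dz': -0.01, 'rx': -0.0001, 'ry': 0.0004, 'rz': -0.0002} mm [36.  -0.2 -8. ]
row {'dx': 0.0699, 'dy': -0.0003, 'dz': -0.0186, 'rx': -0.0001, 'ry': 0.0004, 'rz': -0.0002} mm [ 55.9  -0.2 -14.9]
row {'dx': 0.0963, 'dy': -0.0002, 'dz': -0.0221, 'rx': -0.0001, 'ry': 0.0004, 'rz': -0.0002} mm [ 77.   -0.2 -17.7]
row {'dx': 0.1209, 'dy': -0.0003, 'dz': -0.0339, 'rx': -0.0001, 'ry': 0.0004, 'rz': -0.0002} mm [ 96.7  -0.2 -27.1]
```

```bash
python3 -m inch '[{"dx":0.01,"dy":0,"dz":-0.002,"rx":0,"ry":0,"rz":0},{"dx":0.02,"dy":0,"dz":-0.005,"rx":0,"ry":0,"rz":0},{"dx":0.03,"dy":0,"dz":-0.007,"rx":0,"ry":0,"rz":0},{"dx":0.04,"dy":0,"dz":-0.009,"rx":0,"ry":0,"rz":0},{"dx":0.05,"dy":0,"dz":-0.012,"rx":0,"ry":0,"rz":0}]' | sed -n 2,4p
python3 -m inch '[{"dx":0.01,"dy":0,"dz":-0.003,"rx":0,"ry":0,"rz":0},{"dx":0.02,"dy":0,"dz":-0.006,"rx":0,"ry":0,"rz":0},{"dx":0.03,"dy":0,"dz":-0.008,"rx":0,"ry":0,"rz":0},{"dx":0.04,"dy":0,"dz":-0.009,"rx":0,"ry":0,"rz":0},{"dx":0.05,"dy":0,"dz":-0.01,"rx":0,"ry":0,"rz":0}]' | sed -n 2,4p
python3 - <<'E'
from h import *
delta([.5741,.0178,.1917],88.75)
save("side","cl2.png",(330,90,530,330),2.5)
for r in nets.outline_of("side","clamp_tab")[:2]: print(r["confidence"],r["bbox"])
E
```

```text
tool_pos: [0.6299, 0.0168, 0.1737]
tool_rot: [-0.0, 0.011, 1.0, -0.0]
contact_force: [-0.1, 0.5, 1.2]
tool_pos: [0.5898, 0.0177, 0.1811]
tool_rot: [-0.001, 0.011, 1.0, -0.0]
contact_force: [-0.3, 0.6, 0.4]
row {'dx': 0.0197, 'dy': -0.0003, 'dz': -0.0133, 'rx': -0.0, 'ry': -0.0007, 'rz': -0.0002} mm [ 15.8  -0.3 -10.6]
0.89 [415.8, 238.4, 19.4, 69.5]
```

View pics/cl2.png

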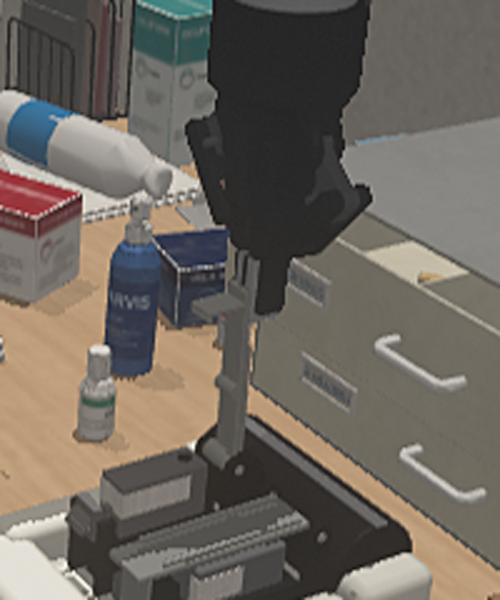

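The clamp is about upright, with the fingers behind its tab at (255,290), and it swings freely. I carry on along the arc.

```bash
python3 -m inch '[{"dx":0.01,"dy":0,"dz":-0.009,"rx":0,"ry":0,"rz":0},{"dx":0.0197,"dy":0,"dz":-0.0133,"rx":0,"ry":0,"rz":0},{"dx":0.0315,"dy":0,"dz":-0.0115,"rx":0,"ry":0,"rz":0},{"dx":0.0433,"dy":0,"dz":-0.008,"rx":0,"ry":0,"rz":0},{"dx":0.0547,"dy":0,"dz":-0.0036,"rx":0,"ry":0,"rz":0}]' | sed -n 2,4p
python3 - <<'E'
from h import *
for p in ([.5375,.0186,.1796],[.527,.0188,.1768],[.5168,.0191,.1734],[.5093,.0193,.1658],[.5027,.0194,.1581],[.4919,.0196,.1404]): delta(p,88.75)
for r in nets.outline_of("side","clamp_tab")[:2]: print(r["confidence"],r["bbox"])
E
```

```text
tool_pos: [0.5459, 0.0187, 0.1837]
tool_rot: [-0.0, 0.011, 1.0, -0.0]
contact_force: [-0.7, 0.2, 0.4]
row {'dx': 0.0105, 'dy': -0.0004, 'dz': 0.0052, 'rx': -0.0, 'ry': -0.0006, 'rz': -0.0002} mm [ 8.4 -0.3  4.1]
row {'dx': 0.0236, 'dy': -0.0004, 'dz': 0.0087, 'rx': -0.0, 'ry': -0.0006, 'rz': -0.0002} mm [18.9 -0.4  6.9]
row {'dx': 0.0363, 'dy': -0.0003, 'dz': 0.0129, 'rx': -0.0, 'ry': -0.0006, 'rz': -0.0002} mm [29.1 -0.3 10.3]
row {'dx': 0.0457, 'dy': -0.0003, 'dz': 0.0224, 'rx': -0.0, 'ry': -0.0006, 'rz': -0.0002} mm [36.6 -0.2 18. ]
row {'dx': 0.054, 'dy': -0.0004, 'dz': 0.0321, 'rx': -0.0, 'ry': -0.0006, 'rz': -0.0002} mm [43.2 -0.3 25.7]
row {'dx': 0.0674, 'dy': -0.0004, 'dz': 0.0542, 'rx': -0.0, 'ry': -0.0006, 'rz': -0.0002} mm [53.9 -0.3 43.4]
0.89 [415.8, 238.4, 19.4, 69.5]
```

```bash
python3 -m inch '[{"dx":0.0105,"dy":0,"dz":0.005,"rx":0,"ry":0,"rz":0},{"dx":0.0236,"dy":0,"dz":0.009,"rx":0,"ry":0,"rz":0},{"dx":0.0363,"dy":0,"dz":0.013,"rx":0,"ry":0,"rz":0},{"dx":0.0457,"dy":0,"dz":0.0225,"rx":0,"ry":0,"rz":0},{"dx":0.054,"dy":0,"dz":0.032,"rx":0,"ry":0,"rz":0}]' | sed -n 2,4p
python3 -m inch '[{"dx":0,"dy":0,"dz":0,"rx":0,"ry":0,"rz":0},{"dx":0,"dy":0,"dz":0,"rx":0,"ry":0,"rz":0}]' | sed -n 2,4p
python3 - <<'E'
from h import *
for p in ([.497,.0195,.1495],[.4919,.0196,.1404],[.4862,.0197,.1259]): delta(p,88.75)
optics.grab_frame("side")
for r in nets.outline_of("side","clamp_tab")[:2]: print(r["confidence"],r["bbox"])
E
```

```text
tool_pos: [0.5029, 0.0197, 0.1579]
tool_rot: [-0.0, 0.011, 1.0, -0.0]
contact_force: [0.9, 0.3, -0.3]
tool_pos: [0.5034, 0.0196, 0.1581]
tool_rot: [-0.001, 0.011, 1.0, 0.0]
contact_force: [0.4, -1.0, -0.2]
row {'dx': 0.008, 'dy': -0.0003, 'dz': 0.0108, 'rx': 0.0, 'ry': -0.0008, 'rz': -0.0002} mm [ 6.4 -0.3  8.6]
row {'dx': 0.0144, 'dy': -0.0003, 'dz': 0.0221, 'rx': 0.0, 'ry': -0.0008, 'rz': -0.0002} mm [11.5 -0.3 17.7]
row {'dx': 0.0215, 'dy': -0.0004, 'dz': 0.0403, 'rx': 0.0, 'ry': -0.0008, 'rz': -0.0002} mm [17.2 -0.3 32.2]
0.84 [390.9, 260.8, 63.6, 25.0]
```

```bash
python3 -m inch '[{"dx":0.008,"dy":0,"dz":0.0108,"rx":0,"ry":0,"rz":0},{"dx":0.0144,"dy":0,"dz":0.022,"rx":0,"ry":0,"rz":0},{"dx":0.018,"dy":0,"dz":0.031,"rx":0,"ry":0,"rz":0},{"dx":0.0215,"dy":0,"dz":0.037,"rx":0,"ry":0,"rz":0},{"dx":0.0215,"dy":0,"dz":0.039,"rx":0,"ry":0,"rz":0}]' | sed -n 2,4p
python3 -m inch '[{"dx":0,"dy":0,"dz":0,"rx":0,"ry":0,"rz":0},{"dx":0,"dy":0,"dz":0,"rx":0,"ry":0,"rz":0}]' | sed -n 2,4p
python3 - <<'E'
from h import *
delta([.4828,.0198,.115],88.75)
save("side","cl3.png",(330,180,480,330),4)
for r in nets.outline_of("side","clamp_tab")[:2]: print(r["confidence"],r["bbox"])
E
```

```text
tool_pos: [0.4856, 0.0201, 0.1263]
tool_rot: [-0.001, 0.011, 1.0, 0.0]
contact_force: [-0.4, -0.7, 1.1]
tool_pos: [0.4867, 0.02, 0.1276]
tool_rot: [-0.0, 0.011, 1.0, -0.0]
contact_force: [-0.2, -0.4, 0.8]
row {'dx': 0.0049, 'dy': -0.0003, 'dz': 0.0157, 'rx': -0.0, 'ry': -0.0001, 'rz': -0.0002} mm [ 3.9 -0.3 12.6]
0.55 [388.5, 278.4, 69.7, 25.0]
```

View pics/cl3.png

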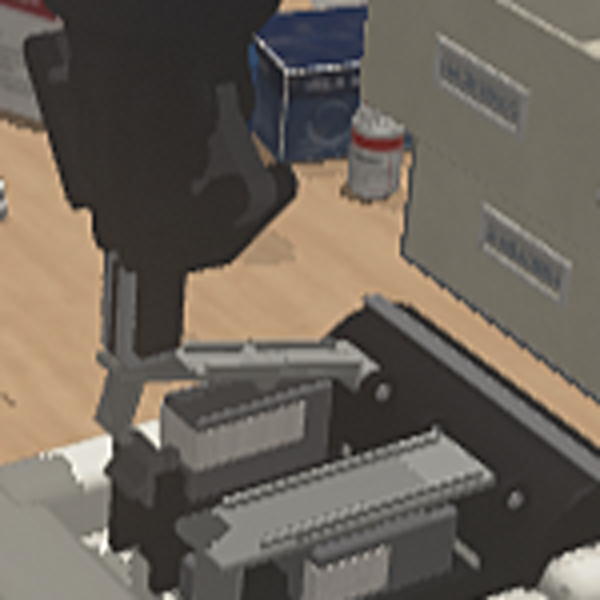

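The fingers rest on the tab at (130,350) in the crop, with the tank under the arm and the nose above the catch. Now I press down in small steps.

```bash
python3 -m inch '[{"dx":0.0025,"dy":0,"dz":0.004,"rx":0,"ry":0,"rz":0},{"dx":0.0049,"dy":0,"dz":0.008,"rx":0,"ry":0,"rz":0},{"dx":0.0049,"dy":0,"dz":0.012,"rx":0,"ry":0,"rz":0},{"dx":0.0049,"dy":0,"dz":0.0157,"rx":0,"ry":0,"rz":0},{"dx":0.0049,"dy":0,"dz":0.0157,"rx":0,"ry":0,"rz":0}]' | sed -n 2,4p
python3 -m inch '[{"dx":0,"dy":0,"dz":0.0015,"rx":0,"ry":0,"rz":0},{"dx":0,"dy":0,"dz":0.003,"rx":0,"ry":0,"rz":0},{"dx":0,"dy":0,"dz":0.0045,"rx":0,"ry":0,"rz":0},{"dx":0,"dy":0,"dz":0.0045,"rx":0,"ry":0,"rz":0}]' | sed -n 2,4p
python3 -c "
from h import *
delta([.4820,.0198,.107],88.75)"
```

```text
tool_pos: [0.482, 0.0201, 0.1141]
tool_rot: [-0.001, 0.011, 1.0, 0.0]
contact_force: [-1.5, -0.6, 1.2]
tool_pos: [0.4824, 0.0201, 0.111]
tool_rot: [-0.0, 0.011, 1.0, 0.0]
contact_force: [-0.7, -0.3, 3.1]
row {'dx': 0.0005, 'dy': -0.0004, 'dz': 0.005, 'rx': 0.0, 'ry': -0.0007, 'rz': -0.0002} mm [ 0.4 -0.3  4. ]
```

```bash
python3 -m inch '[{"dx":0,"dy":0,"dz":0.0012,"rx":0,"ry":0,"rz":0},{"dx":0,"dy":0,"dz":0.0025,"rx":0,"ry":0,"rz":0},{"dx":0,"dy":0,"dz":0.0035,"rx":0,"ry":0,"rz":0},{"dx":0,"dy":0,"dz":0.0035,"rx":0,"ry":0,"rz":0}]' | sed -n 2,4p
python3 -m inch '[{"dx":0,"dy":0,"dz":0.0012,"rx":0,"ry":0,"rz":0},{"dx":0,"dy":0,"dz":0.002,"rx":0,"ry":0,"rz":0},{"dx":0,"dy":0,"dz":0.002,"rx":0,"ry":0,"rz":0}]' | sed -n 2,4p
```

```text
tool_pos: [0.4824, 0.0201, 0.1082]
tool_rot: [-0.001, 0.011, 1.0, 0.0]
contact_force: [-1.0, 0.2, 2.9]
tool_pos: [0.4825, 0.0201, 0.1077]
tool_rot: [-0.001, 0.011, 1.0, -0.0]
contact_force: [-5.1, -0.6, 8.8]
```

The nose has met the catch at the expected height, about 0.1076. I press on slowly.

```bash
python3 -m inch '[{"dx":0,"dy":0,"dz":0.001,"rx":0,"ry":0,"rz":0},{"dx":0,"dy":0,"dz":0.001,"rx":0,"ry":0,"rz":0}]' | sed -n 2,4p
python3 -m inch '[{"dx":0,"dy":0,"dz":0.001,"rx":0,"ry":0,"rz":0},{"dx":0,"dy":0,"dz":0.001,"rx":0,"ry":0,"rz":0}]' | sed -n 2,4p
```

```text
tool_pos: [0.4824, 0.0201, 0.1071]
tool_rot: [-0.001, 0.011, 1.0, -0.0]
contact_force: [-7.0, 0.6, 9.6]
tool_pos: [0.4824, 0.0201, 0.1068]
tool_rot: [-0.001, 0.011, 1.0, -0.0]
contact_force: [-7.7, 0.4, 12.5]
```

```bash
python3 -m inch '[{"dx":0,"dy":0,"dz":0.001,"rx":0,"ry":0,"rz":0},{"dx":0,"dy":0,"dz":0.001,"rx":0,"ry":0,"rz":0}]' | sed -n 2,4p
python3 -m inch '[{"dx":0,"dy":0,"dz":0.001,"rx":0,"ry":0,"rz":0},{"dx":0,"dy":0,"dz":0.001,"rx":0,"ry":0,"rz":0}]' | sed -n 2,4p
```

```text
tool_pos: [0.4823, 0.0201, 0.1062]
tool_rot: [-0.001, 0.011, 1.0, -0.0]
contact_force: [-8.8, 0.4, 13.9]
tool_pos: [0.4823, 0.0201, 0.1049]
tool_rot: [-0.001, 0.011, 1.0, -0.0]
contact_force: [-7.5, -0.9, 11.9]
```

Giving way. On down to shut at about z 0.100.

```bash
python3 -m inch '[{"dx":0,"dy":0,"dz":0.001,"rx":0,"ry":0,"rz":0},{"dx":0,"dy":0,"dz":0.0015,"rx":0,"ry":0,"rz":0},{"dx":0,"dy":0,"dz":0.0015,"rx":0,"ry":0,"rz":0}]' | sed -n 2,4p
python3 -m inch '[{"dx":0,"dy":0,"dz":0.001,"rx":0,"ry":0,"rz":0},{"dx":0,"dy":0,"dz":0.0015,"rx":0,"ry":0,"rz":0},{"dx":0,"dy":0,"dz":0.0015,"rx":0,"ry":0,"rz":0}]' | sed -n 2,4p
```

```text
tool_pos: [0.4824, 0.0201, 0.1024]
tool_rot: [-0.0, 0.011, 1.0, -0.0]
contact_force: [-2.4, 0.0, 3.7]
tool_pos: [0.4826, 0.0201, 0.1011]
tool_rot: [-0.0, 0.011, 1.0, -0.0]
contact_force: [-1.5, -0.5, 3.7]
```

```bash
python3 -m inch '[{"dx":0,"dy":0,"dz":0.001,"rx":0,"ry":0,"rz":0},{"dx":0,"dy":0,"dz":0.0015,"rx":0,"ry":0,"rz":0},{"dx":0,"dy":0,"dz":0.0015,"rx":0,"ry":0,"rz":0}]' | sed -n 2,4p
python3 -m inch '[{"dx":0,"dy":0,"dz":0.001,"rx":0,"ry":0,"rz":0},{"dx":0,"dy":0,"dz":0.0015,"rx":0,"ry":0,"rz":0},{"dx":0,"dy":0,"dz":0.0015,"rx":0,"ry":0,"rz":0}]' | sed -n 2,4p
```

```text
tool_pos: [0.4826, 0.0201, 0.1]
tool_rot: [-0.0, 0.011, 1.0, -0.0]
contact_force: [-2.5, -0.9, 4.8]
tool_pos: [0.4826, 0.0201, 0.099]
tool_rot: [-0.0, 0.011, 1.0, -0.0]
contact_force: [-3.0, 0.5, 6.3]
```

```bash
python3 -m inch '[{"dx":0,"dy":0,"dz":0.001,"rx":0,"ry":0,"rz":0},{"dx":0,"dy":0,"dz":0.001,"rx":0,"ry":0,"rz":0},{"dx":0,"dy":0,"dz":0.001,"rx":0,"ry":0,"rz":0}]' | sed -n 2,4p
python3 -m inch '[{"dx":0,"dy":0,"dz":0.001,"rx":0,"ry":0,"rz":0},{"dx":0,"dy":0,"dz":0.001,"rx":0,"ry":0,"rz":0},{"dx":0,"dy":0,"dz":0.001,"rx":0,"ry":0,"rz":0}]' | sed -n 2,4p
```

```text
tool_pos: [0.4826, 0.0201, 0.0987]
tool_rot: [-0.0, 0.011, 1.0, -0.0]
contact_force: [-3.9, -0.3, 8.8]
tool_pos: [0.4826, 0.0201, 0.0984]
tool_rot: [-0.001, 0.011, 1.0, -0.0]
contact_force: [-7.1, 0.4, 12.2]
```

That is the hard stop, so the clamp has passed the latch angle. I back off and check that it stays shut.

```bash
python3 -m inch '[{"dx":0,"dy":0,"dz":-0.005,"rx":0,"ry":0,"rz":0},{"dx":0,"dy":0,"dz":-0.01,"rx":0,"ry":0,"rz":0},{"dx":0,"dy":0,"dz":-0.03,"rx":0,"ry":0,"rz":0},{"dx":0,"dy":0,"dz":-0.08,"rx":0,"ry":0,"rz":0},{"dx":0,"dy":0,"dz":-0.13,"rx":0,"ry":0,"rz":0}]' | sed -n 1,4p
python3 -m inch '[{"dx":0,"dy":0.06,"dz":-0.06,"rx":0,"ry":0,"rz":0},{"dx":0,"dy":0.12,"dz":-0.06,"rx":0,"ry":0,"rz":0},{"dx":0,"dy":0.18,"dz":-0.06,"rx":0,"ry":0,"rz":0},{"dx":0,"dy":0.24,"dz":-0.06,"rx":0,"ry":0,"rz":0},{"dx":0,"dy":0.24,"dz":-0.06,"rx":0,"ry":0,"rz":0}]' | sed -n 1,4p
python3 - <<'E'
from h import *
s=optics.grab_frame("side");t=optics.grab_frame("top")
for n in("side","top"):
  for k in("clamp_tab","ink_tank"):
    for r in nets.boxes_of(n,k)[:4]: print(n,k,round(r["confidence"],2),np.round(r["bbox"],1))
# predicted tab upper-face line in side for shut/ajar
for th in(0,.1,.18): print(th,proj("side",[[.5747-r*np.cos(th)+.005*np.sin(th),y,.0953+r*np.sin(th)+.005*np.cos(th)] for r,y in((.107,.0118),(.107,.0288))]).round(1).tolist())
np.set_printoptions(linewidth=250)
g=s.mean(2).astype(int)
for c in(359,361,363,365): print(c,g[262:300,c])
E
```

```text
time: 22.65
tool_pos: [0.4815, 0.0202, 0.2003]
tool_rot: [-0.002, 0.011, 1.0, 0.0]
contact_force: [0.8, 0.1, -0.1]
time: 23.15
tool_pos: [0.4862, 0.2162, 0.2485]
tool_rot: [-0.001, 0.008, 1.0, 0.001]
contact_force: [-0.6, -0.5, 0.7]
side clamp_tab 0.76 [386.4 286.2  72.5  37.2]
side ink_tank 0.95 [221.8 253.6  35.7  38.4]
side ink_tank 0.86 [392.  292.9  44.6  26.5]
top clamp_tab 0.76 [394.  232.   16.7  66.7]
top ink_tank 0.65 [389.5 228.7   5.7  32.6]
top ink_tank 0.65 [339.4 326.   34.7  20.8]
top ink_tank 0.64 [216.2 319.6  38.   37.1]
0 [[355.5, 291.9], [348.8, 285.6]]
0.1 [[356.5, 284.9], [349.7, 278.7]]
0.18 [[357.8, 279.2], [350.9, 273.0]]
359 [120  84  83 134 158 151 148 148 149 152 153 152 151 149 151 150 149 148 150 151 154 141 128 130 121 128 116 110 127 112  87  82  80  82  81  82  82  81]
361 [ 99  95  94  92  87 131 152 149 148 146 149 152 153 152 150 149 152 150 151 152 145 133 129 129 130 131 129 114 113 102  84  87  91  90  90  90  89  90]
363 [117 115  97  88  87 130 153 154 153 150 149 146 147 151 151 152 150 150 153 135 124 127 129 130 130 130 133 132 108  78  67  62  61  61  62  60  62  63]
365 [116 118 121  99  83 130 152 152 153 154 151 150 147 147 148 150 153 153 153 146 133 129 130 130 130 130 133 116  92  75  69  69  68  65  64  64  64  63]
```

The far edge of the clamp at side column 359 is at row 283. That matches shut (about 283) and not ajar (277 or less). I wait a moment, check again and hand in if it has not changed.

```bash
python3 -m inch '[{"dx":0,"dy":0,"dz":0,"rx":0,"ry":0,"rz":0},{"dx":0,"dy":0,"dz":0,"rx":0,"ry":0,"rz":0},{"dx":0,"dy":0,"dz":0,"rx":0,"ry":0,"rz":0},{"dx":0,"dy":0,"dz":0,"rx":0,"ry":0,"rz":0},{"dx":0,"dy":0,"dz":0,"rx":0,"ry":0,"rz":0}]' | sed -n 1,4p
python3 - <<'E'
from h import *
g=optics.grab_frame("side").mean(2).astype(int); c=g[278:292,359]; print(c)
e=proj("side",[[.5747-r,.0263,.1003] for r in(.107,.08,.06)]).round(1).tolist(); print(e)
if c[:4].min()>140 and c[7:10].max()<140: print(ticket.job_done())
E
```

```text
time: 23.95
tool_pos: [0.4869, 0.2119, 0.2491]
tool_rot: [-0.0, 0.011, 1.0, 0.0]
contact_force: [0.6, 0.2, -0.3]
[149 149 149 151 153 140 127 130 121 130 116 110 128 112]
[[349.7, 286.5], [366.8, 281.3], [379.1, 277.4]]
the job is handed in; nothing more can be done
None
```

The slim ink tank is in its bay with the rib to the front, and the clamp is snapped shut and stayed shut after release. The highest force I read was 22 N, when the tank first touched the well rim. I handed the job in at about 24 s; no verdict came back.

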